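# Stand the fallen sash prop up and back it against the sash

## Task

The L-shaped wooden prop behind the standing window sash has fallen onto its upright. Without gripping or lifting it, push its foot over with the fingertips so that the prop stands on its foot again, then push it along the bench until its upright is snug and square against the sash, between the sash's two feet. Do not shove or tip the sash, and leave the tin, jar, putty knife and hammer where they are.

Things in the scene. Friction and masses are not known exactly. Their poses are not given: they have to be found in the camera images.
- prop: Loose L-shaped dark wooden prop, 0.5-0.75 kg: upright board 150 long, 100 wide, 18 mm thick; foot board 120 long, 100 wide, 24 mm thick with heavy steel sole; square joint. Origin: middle of the outer corner edge (heel). +x: along the upright's outer face to its top; +z: along the sole to the toe; y: along the heel. Starts fallen: upright flat on the bench, x pointing roughly at the sash, foot (z) up.
- prop_toe (a point): middle of the sole's toe edge, own (0, 0, 120) mm; at the start the highest point. The foot's inner face (24 mm from the sole; pale 12 x 18 mm fillet in the inner corner) is what to push, high up and away from the sash: the prop rolls over its heel and beyond about 40 degrees falls onto its sole by itself
- prop_top (a point): middle of the top edge of the upright's outer face, own (150, 0, 0) mm. When the prop stands properly it is 150 mm straight above the heel, the foot points away from the sash and the outer face of the upright faces the sash
- heel_a (a point): one end of the prop's heel edge, own (0, +50, 0) mm; it stays on the bench while the prop is tipped
- heel_b (a point): the other end of the heel edge, own (0, -50, 0) mm
- sash: White glazed sash, 340 wide, 220 high, 38 mm thick, dark middle bar, upright in two slotted pale wooden feet (140 deep, 50 wide, 55 mm high, centred 150 mm either side of its middle: 250 mm free between); one loose piece, 2.6 kg. Origin: middle of underside. +x: its thickness, towards the side where the prop lies (face to be propped at x = +19 mm); y: along its width; z: up.
- tin: steel putty tin, diameter 72 mm, height 70 mm, origin at the centre of its underside; a bystander
- jar: amber glass jar, diameter 68 mm, height 100 mm, origin at the centre of its underside; a bystander
- knife: putty knife with wooden handle, 200 mm long, lying flat along its own x, behind the sash; a bystander
- hammer: small hammer, 240 mm long, lying flat along its own x to the left of the work; a bystander
Not all that is in view belongs to the job. There is more than one size of the prop; the job needs the largest.

How it is judged:
By the outcome, as a careful person would: the job done as asked, in the order asked, and still so for the second after the job is handed in, with the robot touching nothing.
It also fails if it takes over 67 s, if anything falls off the work surface, if the arm or the gripper's body presses on something with over 40 N, if the wrist force passes 120 N, or if a joint passes its speed limit or range.

## Robot

A 7-joint arm with a two-finger parallel gripper is mounted at the origin on the work surface. World frame = base frame: x ahead of the robot, y to its left, z up, the work surface at z = 0. Lengths are in m, angles in rad, forces in N, time in s.
With the tool pointing down it reaches from about 0.425 to 0.875 m from the base axis. Payload 8.4 kg.
Tool frame: the origin (TCP) lies midway between the tips of the shut fingers; the grasp point (between the pads) lies 19 mm behind it; z points along the fingers, y is the line along which they close (so a half turn about z gives the same grasp; the last joint's range is limited). The gripper opens to 85 mm and grips with 20 to 120 N. Pads are 22 mm wide; open, the fingers measure 114 mm over their backs; the gripper's body (76 mm by 85 mm) begins 54 mm behind the grasp point. The pads swing forward as they close: fully open they stand 13 mm farther back than shut.
Start: joints at [1.087, 0.333, 0.04, 1.465, -0.013, 1.343, -0.059], TCP at [0.244, -0.602, 0.231] pointing down, gripper open.
Joint ranges: [-2.58, 2.58], [-0.38, 2.09], [-1.3, 1.39], [0.25, 2.4], [-1.5, 4.64], [0.08, 2.09], [-2.65, 2.65]. Speed limits (rad/s): [2.22, 2.22, 2.79, 2.79, 3.14, 3.14, 3.14].

## Interface

Orientations are given as a rotation vector (axis times angle).
In Python, from cell import monitor, eyes, env, nets gives the robot as it stands.
- The arm moves only by the tool move_arm, never from a script. Its argument "series" is a list of rows, each an object with "delta_pos": the shift along the tool's x, y, z in mm, a list of three; "spin": the turn about the tool's z in rad; "fingers": the finger opening in mm, from 0 to 85.4. In form: [{"delta_pos": [x, y, z], "spin": spin, "fingers": fingers}, ...]. A call has 1 to 12 rows; each row is the pose to reach, as a shift and turn from the pose commanded when the call began, along the tool's axes at that moment; what a row does not reach only later rows make up. A row lasts 1/10 s, in which the tool goes at most 50 mm and 8.59 degrees, less where a joint would pass 70% of its speed; a pose out of reach is approached as far as the arm can. A call with a gripper value outside its range is refused whole. The fingers move at their own pace and stop on an object; "grip_force" is the grip in N (left out, the last holds). Time passes only in rows, so rows that repeat a pose let the fingers close. It gives the time, the measured TCP pose, the force, the opening and the grip force at its end, in the units of the state.
- monitor.read_state(): the state, without advancing time (a new reading comes with each control period).
- eyes.get_image(name): name is "side" or "top" or "wrist"; returns a dict with "image" (480x640x3 uint8, red, green, blue), "camera_matrix" (3x3 intrinsics, pixels), "k1" (the pictures are not rectified: a ray, as slopes to the right and down, at radius r is drawn at 1 + k1 r^2 times it, then the intrinsics apply), "R" (3x3) and "t" (3): a world point X has camera coordinates R X + t. Camera axes: x right, y down, z forward; pixel columns grow to the right and rows downward; lengths in m; the calibration is good to about 2 mm. A picture is of the moment at which its call begins. There is no depth.
- env.finish_job(): hands the job in; it is judged then, once.
Trained networks look in a picture, given as the dict that the camera call returned (one of the last four; its "shot" number tells which), for a name from the list of things; names that differ only in an ending like _2 or _b are one class to them, and where a whole thing is asked for, a point or a joint stands for the part that bears it (a point fixed in the world has none). Each returns a list of dicts, best first, with "conf" (0 to 1); they miss things now and then, are a little off and sometimes report something else, mostly with a low value. They report only what shows in the picture. A call takes as long as a camera call. They do not tell look-alikes from the thing itself.
- nets.masks_of(picture, thing): "region" (480x640 bool, what is visible of it) and "box" ([left, top, width, height] in pixels, round what is visible of it).
- nets.mark_of(picture, thing): "location" ([column, row] in pixels: a listed point, or the origin of a listed thing).
The state is a dict: "time": time; "joint_positions": joint angles; "qvel": joint speeds; "effort": joint torques, N m; "position": TCP position; "tcp_rot": TCP orientation; "contact_force": force on the tool from outside, world axes, zero at the start; "moment": the same for the moment, N m; "opening": finger opening in m; "grasp_force": force on a finger pad.
Only numpy, scipy, OpenCV 4.12 (cv2) and the standard library are available. Lean on these libraries where they do the work, as an engineer would, in place of code of your own. Each camera call takes 0.05 s, during which the arm holds its last target. There are 200 camera calls.

## Working session

There is one attempt and no reset: what is moved stays moved. The work goes in short steps, Python scripts to look and compute and a tool call to move; the robot and the scene stay as the last step left them, time stands still between calls to the robot, and variables do not carry over. Pictures are saved under pics/ and viewed, at most 11 in all, crops included, and the job is handed in when it is done.

Besides the shell and the picture viewer there is one more tool, called after ">>>" by a JSON object that holds its "api" and its "payload". move_arm: Moves the arm, as the interface text tells. Its arguments: {"type":"object","properties":{"series":{"type":"array","items":{"type":"object","properties":{"delta_pos":{"type":"array","items":{"type":"number"}},"spin":{"type":"number"},"fingers":{"type":"number"}}}},"grip_force":{"type":"number"}},"required":["series"]}

```bash
mkdir -p pics
cat > h.py <<'E'
import numpy as np, cv2
from cell import monitor, eyes, env, nets
def ray(p,uv):
    K=p["camera_matrix"];d=np.array([(uv[0]-K[0,2])/K[0,0],(uv[1]-K[1,2])/K[1,1]])
    s=d.copy()
    for _ in range(20): s=d/(1+p["k1"]*(s@s))
    R=np.array(p["R"]);c=-R.T@np.array(p["t"]);v=R.T@np.array([s[0],s[1],1]);return c,v/np.linalg.norm(v)
def onz(p,uv,z):
    c,v=ray(p,uv);return c+v*(z-c[2])/v[2]
def tri(obs):
    A=0;b=0
    for p,uv in obs:
        c,v=ray(p,uv);M=np.eye(3)-np.outer(v,v);A=A+M;b=b+M@c
    return np.linalg.solve(A,b)
def proj(p,X):
    q=np.array(p["R"])@X+np.array(p["t"]);s=q[:2]/q[2];s=s*(1+p["k1"]*(s@s));K=p["camera_matrix"]
    return np.array([K[0,0]*s[0]+K[0,2],K[1,1]*s[1]+K[1,2]])
def save(p,n): cv2.imwrite("pics/"+n+".png",p["image"][:,:,::-1])
E
python3 - <<'E'
from h import *
np.set_printoptions(precision=3,suppress=True)
P={n:eyes.get_image(n) for n in("side","top")}
for n,p in P.items():
    save(p,n+"0"); c=ray(p,(320,240)); print(n,*c)
    for t in("prop_toe","prop_top","heel_a","heel_b","sash","tin","jar","knife","hammer"):
        for m in nets.mark_of(p,t)[:4]: print(t,np.array(m["location"]).round(),round(m["conf"],2),onz(p,m["location"],.12 if t=="prop_toe" else 0))
s=monitor.read_state();print(s["position"],s["tcp_rot"])
E
```

```text
side [ 0.53  -0.842  1.065] [ 0.051  0.629 -0.776]
prop_toe [295. 208.] 0.91 [0.54  0.022 0.12 ]
prop_toe [229. 218.] 0.91 [ 0.387 -0.004  0.12 ]
prop_toe [232. 171.] 0.84 [0.386 0.153 0.12 ]
prop_top [214. 281.] 0.89 [ 0.343 -0.095  0.   ]
prop_top [191. 214.] 0.83 [0.27  0.119 0.   ]
heel_a [241. 205.] 0.95 [0.399 0.148 0.   ]
heel_a [272. 246.] 0.88 [0.481 0.006 0.   ]
heel_a [228. 188.] 0.66 [0.361 0.213 0.   ]
heel_a [251. 246.] 0.55 [0.429 0.008 0.   ]
heel_b [241. 205.] 0.95 [0.399 0.148 0.   ]
heel_b [272. 246.] 0.88 [0.481 0.006 0.   ]
heel_b [228. 188.] 0.66 [0.361 0.213 0.   ]
heel_b [251. 246.] 0.55 [0.429 0.008 0.   ]
sash [294. 328.] 0.93 [ 0.528 -0.228  0.   ]
tin [387. 243.] 0.62 [0.767 0.006 0.   ]
jar [234. 142.] 0.76 [0.368 0.398 0.   ]
knife [275. 455.] 0.93 [ 0.487 -0.5    0.   ]
hammer [323. 145.] 0.61 [0.63  0.377 0.   ]
top [ 0.47  -0.029  1.641] [ 0.071  0.005 -0.997]
prop_toe [302. 311.] 0.97 [0.382 0.021 0.12 ]
prop_toe [304. 254.] 0.9 [0.539 0.022 0.12 ]
prop_toe [247. 309.] 0.66 [0.384 0.173 0.12 ]
prop_top [355. 255.] 0.9 [ 0.544 -0.128  0.   ]
prop_top [270. 342.] 0.88 [0.281 0.118 0.   ]
prop_top [341. 325.] 0.84 [ 0.335 -0.09   0.   ]
heel_a [242. 315.] 0.94 [0.359 0.204 0.   ]
heel_a [307. 242.] 0.9 [0.581 0.016 0.   ]
heel_a [311. 296.] 0.85 [0.421 0.    0.   ]
heel_a [300. 318.] 0.78 [0.352 0.032 0.   ]
heel_b [242. 315.] 0.94 [0.359 0.204 0.   ]
heel_b [307. 242.] 0.9 [0.581 0.016 0.   ]
heel_b [311. 296.] 0.85 [0.421 0.    0.   ]
heel_b [300. 318.] 0.78 [0.352 0.032 0.   ]
sash [388. 264.] 0.92 [ 0.522 -0.227  0.   ]
sash [354. 254.] 0.28 [ 0.547 -0.125  0.   ]
tin [315. 179.] 0.59 [ 0.772 -0.002  0.   ]
jar [178. 310.] 0.75 [0.365 0.398 0.   ]
hammer [187. 223.] 0.81 [0.629 0.381 0.   ]
[ 0.244 -0.602  0.231] [3.084 0.601 0.   ]
```

```bash
python3 -c "
import cv2,numpy as np
a=cv2.imread('pics/side0.png');b=cv2.imread('pics/top0.png')
cv2.imwrite('pics/both.png',cv2.resize(np.vstack([a,b]),(0,0),fx=.62,fy=.62))"
```

```text
(no output)
```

View pics/side0.png

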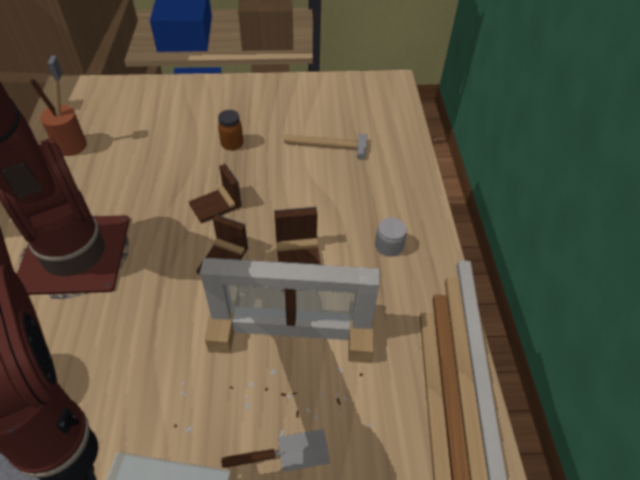

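View pics/top0.png

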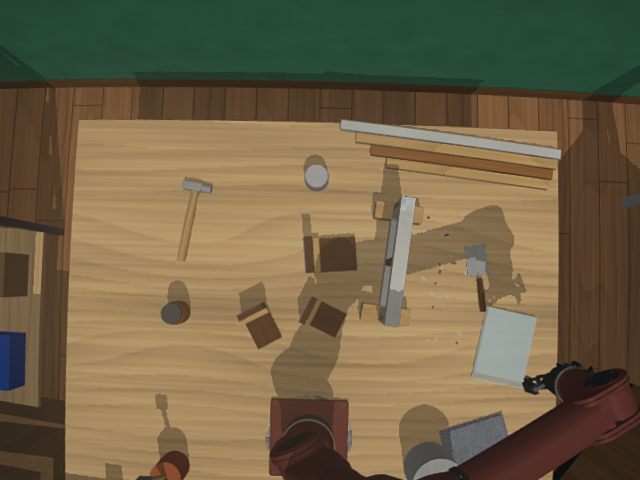

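Three props appear in the top view: A (330,253), B (323,316) and C (260,327). A is the biggest and the only one lying heel-away behind the sash with its upright pointing at it. I'll confirm this with an enlarged crop and measure.

Run:
```python
from h import *
np.set_printoptions(precision=3,suppress=True)
P={n:eyes.get_image(n) for n in("side","top")}
a=P["side"]["image"][150:350,180:400];b=P["top"]["image"][180:360,230:430]
a=cv2.resize(a,(440,400),interpolation=cv2.INTER_CUBIC);b=cv2.resize(b,(600,540),interpolation=cv2.INTER_CUBIC)
a=cv2.resize(P["side"]["image"][190:350,190:390],None,fx=2,fy=2,interpolation=cv2.INTER_CUBIC)
b=cv2.resize(P["top"]["image"][185:345,230:430],None,fx=2,fy=2,interpolation=cv2.INTER_CUBIC)
cv2.imwrite("pics/crop.png",np.hstack([a,b])[:,:,::-1])
p=P["top"]
for m in nets.masks_of(p,"sash")[:2]:
    r=m["region"].astype(np.uint8);print(m["box"],m["conf"],cv2.minAreaRect(cv2.findNonZero(r)))
for n in P:
  for m in nets.masks_of(P[n],"prop")[:4]: print(n,m["box"],round(m["conf"],2),m["region"].sum())
# white top edge of sash
im=p["image"].astype(int);w=(im.min(2)>140)
w[:190]=0;w[335:]=0;w[:,:375]=0;w[:,420:]=0
pts=[]
for r in range(202,322,6):
    c=np.where(w[r])[0]
    if len(c): pts.append((r,c.min(),c.max()))
print(pts)
```

```text
[361.2, 197.0, 62.0, 129.2] 0.78 ((391.4634094238281, 259.93524169921875), (48.977867126464844, 130.1151123046875), 7.406912326812744)
side [188.1, 166.7, 52.6, 55.6] 0.82 1451
side [196.7, 216.0, 51.6, 54.2] 0.81 1311
side [273.3, 206.1, 49.5, 59.8] 0.58 2307
top [299.5, 299.9, 49.5, 34.8] 0.77 1024
top [238.1, 304.1, 46.4, 44.7] 0.7 1129
top [299.5, 233.9, 59.5, 38.7] 0.67 1826
[(202, np.int64(401), np.int64(414)), (208, np.int64(400), np.int64(413)), (214, np.int64(400), np.int64(413)), (220, np.int64(399), np.int64(412)), (226, np.int64(398), np.int64(411)), (232, np.int64(397), np.int64(410)), (238, np.int64(397), np.int64(409)), (244, np.int64(396), np.int64(409)), (250, np.int64(395), np.int64(408)), (256, np.int64(394), np.int64(407)), (262, np.int64(393), np.int64(406)), (268, np.int64(392), np.int64(405)), (274, np.int64(392), np.int64(405)), (280, np.int64(391), np.int64(404)), (286, np.int64(390), np.int64(403))]
```

View pics/crop.png

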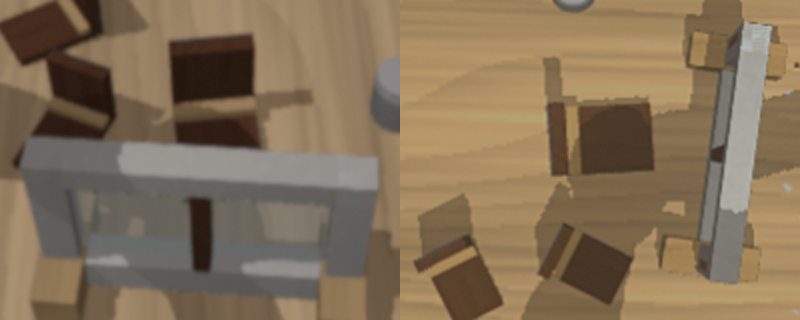

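Left crop (side view): the largest prop A has its foot at (210,70) and upright at (215,130), behind the sash. Right crop (top view): A has its foot at (557,138) and upright at (615,138), pointing at the sash. B (585,265) and C (460,280) are plainly smaller. A is the one to use.

Run:
```python
from h import *
np.set_printoptions(precision=4,suppress=True)
p=eyes.get_image("top")
for n,uv,z in [("f0",(401,202),.22),("f1",(390,286),.22),("g0",(414.5,202),.22),("g1",(403.5,286),.22),("toe0",(304.5,237),.12),("toe1",(305.5,272.5),.12),("in0",(313,236),.12),("in1",(313.5,272),.12),("up0",(355.5,236),.018),("up1",(357.5,269.5),.018)]: print(n,onz(p,uv,z))
```

```text
f0 [ 0.6765 -0.231   0.22  ]
f1 [ 0.4574 -0.2064  0.22  ]
g0 [ 0.6776 -0.2665  0.22  ]
g1 [ 0.4583 -0.2414  0.22  ]
toe0 [0.5859 0.0209 0.12  ]
toe1 [0.4877 0.0154 0.12  ]
in0 [ 0.5893 -0.0025  0.12  ]
in1 [ 0.4897 -0.0066  0.12  ]
up0 [ 0.6006 -0.1263  0.018 ]
up1 [ 0.5018 -0.1345  0.018 ]
```

>>> {"api": "move_arm", "payload": {"series": [{"delta_pos":[0,0,-50],"spin":0,"fingers":40},{"delta_pos":[30,-20,-80],"spin":-0.1,"fingers":40},{"delta_pos":[75,-55,-80],"spin":-0.25,"fingers":40},{"delta_pos":[115,-85,-80],"spin":-0.4,"fingers":40},{"delta_pos":[155,-115,-80],"spin":-0.55,"fingers":40},{"delta_pos":[195,-145,-80],"spin":-0.7,"fingers":40},{"delta_pos":[235,-175,-80],"spin":-0.85,"fingers":40},{"delta_pos":[275,-205,-80],"spin":-1.0,"fingers":40},{"delta_pos":[315,-240,-80],"spin":-1.15,"fingers":40},{"delta_pos":[355,-275,-80],"spin":-1.255,"fingers":40},{"delta_pos":[395,-305,-80],"spin":-1.255,"fingers":40},{"delta_pos":[435,-335,-80],"spin":-1.255,"fingers":40}]}}

```text
time: 2.5
position: [0.5152, -0.1382, 0.3118]
tcp_rot: [2.143, 2.296, 0.0]
contact_force: [1.5, 0.1, 0.3]
opening: 0.0404
grasp_force: 0.0
```

>>> {"api": "move_arm", "payload": {"series": [{"delta_pos":[40,20,40],"spin":0,"fingers":40},{"delta_pos":[55,26,85],"spin":0,"fingers":40},{"delta_pos":[55,26,130],"spin":0,"fingers":40},{"delta_pos":[55,26,175],"spin":0,"fingers":40},{"delta_pos":[55,26,205],"spin":0,"fingers":40},{"delta_pos":[55,26,214],"spin":0,"fingers":40},{"delta_pos":[55,26,214],"spin":0,"fingers":40}]}}

```text
time: 3.2
position: [0.5363, -0.0833, 0.0968]
tcp_rot: [-2.142, -2.295, 0.001]
contact_force: [1.0, -0.2, 0.5]
opening: 0.0401
grasp_force: 0.0
```

Run:
```python
from h import *
a=eyes.get_image("side")["image"][170:330,210:370];b=eyes.get_image("top")["image"][190:310,270:430]
cv2.imwrite("pics/c2.png",np.hstack([cv2.resize(a,(400,400)),cv2.resize(b,(400,300))[:, :] if 0 else cv2.copyMakeBorder(cv2.resize(b,(400,300)),0,100,0,0,0)])[:,:,::-1])
s=monitor.read_state();print(s["position"],s["joint_positions"],s["contact_force"])
```

```text
[ 0.53795155 -0.08350436  0.09911598] [ 0.50433403  0.27089355 -0.49312126  1.85918601  0.14727142  1.04488762
  0.02132577] [-0.52390185 -0.16316629  0.45857887]
```

View pics/c2.png

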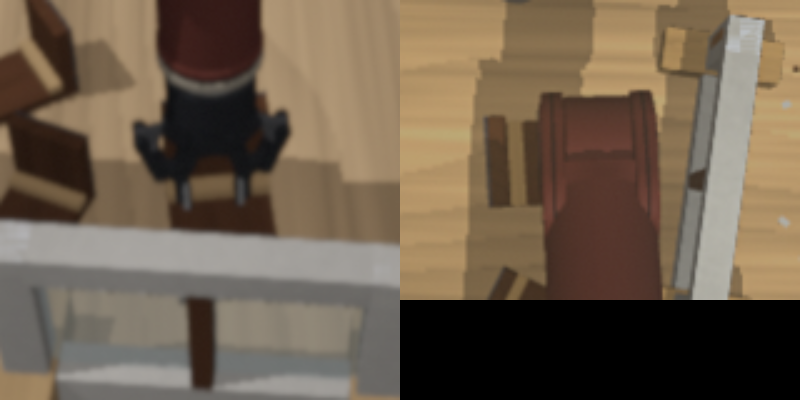

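The fingers hang over the upright, just on the sash side of the foot, at crop (185–240,190). Clear to push.

>>> {"api": "move_arm", "payload": {"series": [{"delta_pos":[30,5,0],"spin":0,"fingers":40},{"delta_pos":[50,6,0],"spin":0,"fingers":40},{"delta_pos":[58,6,0],"spin":0,"fingers":40},{"delta_pos":[66,6,0],"spin":0,"fingers":40},{"delta_pos":[73,6,0],"spin":0,"fingers":40},{"delta_pos":[80,6,0],"spin":0,"fingers":40},{"delta_pos":[87,6,0],"spin":0,"fingers":40},{"delta_pos":[94,6,0],"spin":0,"fingers":40},{"delta_pos":[101,6,0],"spin":0,"fingers":40},{"delta_pos":[108,6,0],"spin":0,"fingers":40}]}}

```text
time: 4.3
position: [0.5351, 0.0254, 0.0972]
tcp_rot: [-2.143, -2.296, 0.0]
contact_force: [0.5, -1.0, -0.2]
opening: 0.0401
grasp_force: 0.2
```

Run:
```python
from h import *
a=eyes.get_image("side")["image"][150:310,210:370];b=eyes.get_image("top")["image"][190:310,250:410]
cv2.imwrite("pics/c3.png",np.hstack([cv2.resize(a,(400,400)),cv2.copyMakeBorder(cv2.resize(b,(400,300)),0,100,0,0,0)])[:,:,::-1])
s=monitor.read_state();print(s["position"],s["contact_force"])
```

```text
[0.53508905 0.02633172 0.09724006] [ 0.82129653 -0.87925542  0.13801671]
```

View pics/c3.png

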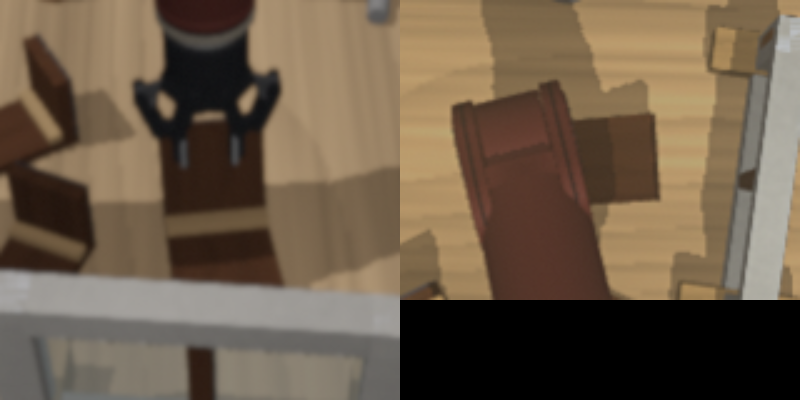

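The foot is tilting (fingertips on its inner face at (180–235,150)) and the heel stays down. Keep pushing.

>>> {"api": "move_arm", "payload": {"series": [{"delta_pos":[7,1,2],"spin":0,"fingers":40},{"delta_pos":[14,2,4],"spin":0,"fingers":40},{"delta_pos":[21,2,7],"spin":0,"fingers":40},{"delta_pos":[28,2,8],"spin":0,"fingers":40},{"delta_pos":[35,2,8],"spin":0,"fingers":40},{"delta_pos":[42,2,8],"spin":0,"fingers":40},{"delta_pos":[49,2,8],"spin":0,"fingers":40},{"delta_pos":[56,2,8],"spin":0,"fingers":40},{"delta_pos":[56,2,8],"spin":0,"fingers":40},{"delta_pos":[56,2,8],"spin":0,"fingers":40}]}}

```text
time: 5.4
position: [0.5335, 0.0808, 0.0894]
tcp_rot: [2.143, 2.297, -0.0]
contact_force: [-0.0, -0.0, -0.0]
opening: 0.04
grasp_force: 0.0
```

Run:
```python
from h import *
a=eyes.get_image("side")["image"][130:310,200:380];b=eyes.get_image("top")["image"][190:310,250:410]
cv2.imwrite("pics/c4.png",np.hstack([cv2.resize(a,(400,400)),cv2.copyMakeBorder(cv2.resize(b,(400,300)),0,100,0,0,0)])[:,:,::-1])
s=monitor.read_state();print(s["position"],s["contact_force"])
```

```text
[0.53350197 0.08032661 0.08932102] [ 0.72850474 -0.35973059 -0.25482669]
```

View pics/c4.png

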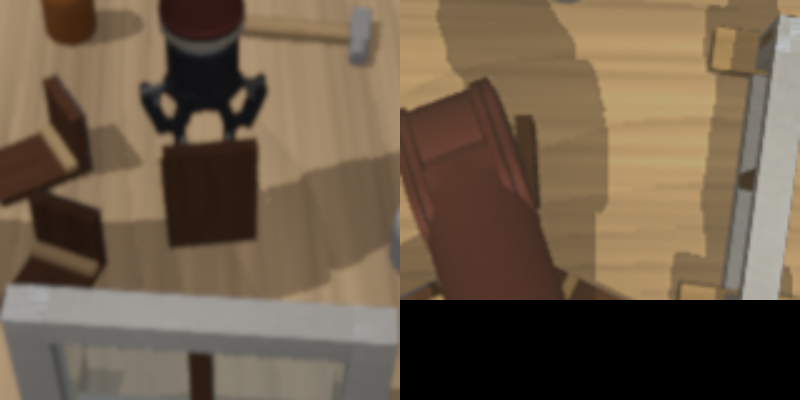

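The prop now stands on its foot (upright's outer face at side-crop (210,195)). I'll back off behind the toe and measure it.

>>> {"api": "move_arm", "payload": {"series": [{"delta_pos":[30,0,-10],"spin":0,"fingers":60},{"delta_pos":[70,3,-10],"spin":0,"fingers":64},{"delta_pos":[110,6,-5],"spin":0,"fingers":64},{"delta_pos":[140,8,0],"spin":0,"fingers":64},{"delta_pos":[150,8,0],"spin":0,"fingers":64},{"delta_pos":[150,8,0],"spin":0,"fingers":64}]}}

```text
time: 6.1
position: [0.5306, 0.2322, 0.0892]
tcp_rot: [-2.14, -2.299, -0.0]
contact_force: [0.8, -0.5, 0.1]
opening: 0.0638
grasp_force: 0.0
```

Run:
```python
from h import *
np.set_printoptions(precision=4,suppress=True)
P={n:eyes.get_image(n) for n in("side","top")}
for n,p in P.items():
    save(p,n+"5")
    for t,z in(("prop_toe",0),("prop_top",.15),("heel_a",0)):
        for m in nets.mark_of(p,t)[:4]: print(n,t,np.array(m["location"]).round(1),round(m["conf"],2),onz(p,m["location"],z))
a=P["side"]["image"][150:270,220:380];b=P["top"]["image"][210:300,260:380]
cv2.imwrite("pics/c5.png",np.vstack([cv2.resize(a,(400,300)),cv2.resize(b,(400,300))])[:,:,::-1])
s=monitor.read_state();print(s["position"],s["contact_force"])
```

```text
side prop_toe [229.5 169.6] 0.8 [0.3612 0.2836 0.    ]
side prop_toe [294.8 239. ] 0.74 [0.5372 0.0264 0.    ]
side prop_top [195.4 213. ] 0.97 [ 0.3157 -0.0125  0.15  ]
side prop_top [296.3 198.2] 0.8 [0.5427 0.0249 0.15  ]
side prop_top [209.3 278.5] 0.77 [ 0.3598 -0.193   0.15  ]
side heel_a [242.5 201.8] 0.96 [0.4017 0.1591 0.    ]
side heel_a [275.  243.9] 0.81 [0.4875 0.0125 0.    ]
side heel_a [252.  249.6] 0.69 [ 0.4307 -0.0034  0.    ]
side heel_a [313.7 240.3] 0.66 [0.5844 0.0205 0.    ]
top prop_toe [264.7 257.6] 0.9 [0.5302 0.142  0.    ]
top prop_toe [302.8 311. ] 0.64 [0.3746 0.0238 0.    ]
top prop_top [301.  252.4] 0.75 [0.5415 0.0283 0.15  ]
top prop_top [340.1 327.5] 0.63 [ 0.3416 -0.0828  0.15  ]
top heel_a [304.5 239.8] 0.96 [0.5866 0.0247 0.    ]
top heel_a [306.5 272.4] 0.95 [0.4895 0.016  0.    ]
top heel_a [312.  294.5] 0.95 [ 0.4243 -0.0022  0.    ]
top heel_a [299.8 319.2] 0.6 [0.35  0.032 0.   ]
[0.5315 0.2299 0.0895] [-0.1278  0.4624  0.5692]
```

View pics/c5.png

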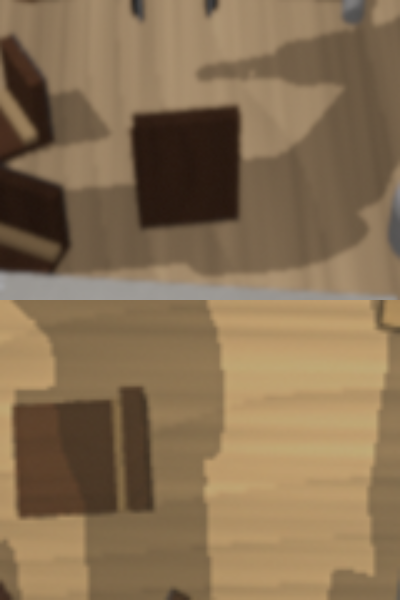

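The prop stands square on its sole: upright at lower-crop (137,450), foot pointing left with its toe edge at (15,460), the sash off to the right. Now I'll lower behind the toe and approach.

>>> {"api": "move_arm", "payload": {"series": [{"delta_pos":[0,0,40],"spin":0,"fingers":64},{"delta_pos":[-10,0,70],"spin":0,"fingers":64},{"delta_pos":[-25,1,82],"spin":0,"fingers":64},{"delta_pos":[-45,2,85],"spin":0,"fingers":64},{"delta_pos":[-60,4,85],"spin":0,"fingers":64},{"delta_pos":[-68,4,85],"spin":0,"fingers":64},{"delta_pos":[-74,4,85],"spin":0,"fingers":64},{"delta_pos":[-80,4,85],"spin":0,"fingers":64},{"delta_pos":[-86,4,85],"spin":0,"fingers":64},{"delta_pos":[-92,4,85],"spin":0,"fingers":64}]}}

```text
time: 7.5
position: [0.5417, 0.1406, 0.005]
tcp_rot: [-2.142, -2.298, -0.003]
contact_force: [0.4, 3.2, 2.8]
opening: 0.0639
grasp_force: 2.2
```

```bash
cat > m.py <<'E'
from h import *
np.set_printoptions(precision=4,suppress=True)
for n in("side","top"):
    p=eyes.get_image(n)
    for t,z in(("prop_top",.15),("heel_a",0),("prop_toe",0),("sash",0)):
        for m in nets.mark_of(p,t)[:4]:
            X=onz(p,m["location"],z)
            if X[0]>.46: print(n,t,round(m["conf"],2),X)
s=monitor.read_state();print(s["position"],s["contact_force"],s["tcp_rot"])
E
python3 m.py
```

```text
side prop_top 0.91 [0.5358 0.0067 0.15  ]
side prop_top 0.53 [0.6175 0.2056 0.15  ]
side heel_a 0.76 [0.4827 0.0048 0.    ]
side heel_a 0.63 [0.589  0.0171 0.    ]
side sash 0.86 [ 0.5282 -0.2292  0.    ]
top prop_top 0.78 [0.5278 0.0124 0.15  ]
top prop_top 0.16 [ 0.7452 -0.0047  0.15  ]
top heel_a 0.81 [0.5842 0.0022 0.    ]
top heel_a 0.81 [ 0.4884 -0.0004  0.    ]
top prop_toe 0.68 [0.5316 0.1259 0.    ]
top sash 0.97 [ 0.5323 -0.2307  0.    ]
[0.5412 0.1393 0.0041] [-0.2202 -0.7497  0.0339] [-2.1434 -2.2966  0.0009]
```

>>> {"api": "move_arm", "payload": {"series": [{"delta_pos":[-9,0,0],"spin":0.01,"fingers":64},{"delta_pos":[-18,-1,0],"spin":0.025,"fingers":64},{"delta_pos":[-27,-2,0],"spin":0.04,"fingers":64},{"delta_pos":[-36,-3,0],"spin":0.055,"fingers":64},{"delta_pos":[-45,-4,0],"spin":0.07,"fingers":64},{"delta_pos":[-54,-5,0],"spin":0.085,"fingers":64},{"delta_pos":[-63,-6,0],"spin":0.1,"fingers":64},{"delta_pos":[-72,-7,0],"spin":0.115,"fingers":64},{"delta_pos":[-81,-8,0],"spin":0.13,"fingers":64},{"delta_pos":[-90,-9,0],"spin":0.145,"fingers":64},{"delta_pos":[-99,-10,0],"spin":0.16,"fingers":64},{"delta_pos":[-108,-11,0],"spin":0.18,"fingers":64}]}}

```text
time: 9.2
position: [0.5378, 0.0302, 0.0043]
tcp_rot: [-2.343, -2.093, -0.0]
contact_force: [1.3, 0.9, -1.0]
opening: 0.0636
grasp_force: 1.0
```

```bash
python3 m.py
```

```text
side prop_top 0.82 [ 0.5106 -0.1066  0.15  ]
side sash 0.96 [ 0.5205 -0.2374  0.    ]
top prop_top 0.62 [ 0.5098 -0.0956  0.15  ]
top heel_a 0.93 [ 0.4633 -0.0961  0.    ]
top heel_a 0.81 [ 0.5536 -0.1181  0.    ]
[0.5379 0.0313 0.0043] [-0.0897  0.1513 -0.379 ] [-2.3407 -2.0954 -0.    ]
```

The prop has slid slightly sideways relative to the fingers, so I'll recentre before carrying on.

>>> {"api": "move_arm", "payload": {"series": [{"delta_pos":[8,0,0],"spin":0,"fingers":64},{"delta_pos":[8,-14,0],"spin":0,"fingers":64},{"delta_pos":[4,-15,0],"spin":0,"fingers":64},{"delta_pos":[-4,-15,0],"spin":0,"fingers":64},{"delta_pos":[-12,-15,0],"spin":0,"fingers":64},{"delta_pos":[-21,-15,0],"spin":0,"fingers":64},{"delta_pos":[-30,-15,0],"spin":0,"fingers":64},{"delta_pos":[-39,-15,0],"spin":0,"fingers":64},{"delta_pos":[-48,-15,0],"spin":0,"fingers":64},{"delta_pos":[-57,-15,0],"spin":0,"fingers":64},{"delta_pos":[-66,-15,0],"spin":0,"fingers":64},{"delta_pos":[-75,-15,0],"spin":0,"fingers":64}]}}

```text
time: 10.9
position: [0.5147, -0.0425, 0.0044]
tcp_rot: [2.341, 2.095, 0.0]
contact_force: [0.5, 3.9, 2.0]
opening: 0.064
grasp_force: 1.9
```

```bash
python3 m.py
python3 - <<'E'
from h import *
a=eyes.get_image("side")["image"][190:340,190:390];b=eyes.get_image("top")["image"][185:335,260:460]
cv2.imwrite("pics/c6.png",np.hstack([cv2.resize(a,(400,300)),cv2.resize(b,(400,300))])[:,:,::-1])
E
```

```text
side prop_top 0.55 [ 0.5036 -0.1739  0.15  ]
side prop_toe 0.57 [ 0.5179 -0.0561  0.    ]
side sash 0.83 [ 0.5239 -0.2311  0.    ]
top prop_top 0.7 [ 0.7471 -0.0016  0.15  ]
top prop_top 0.65 [ 0.497  -0.1656  0.15  ]
top prop_toe 0.71 [ 0.4964 -0.1702  0.    ]
top sash 0.84 [ 0.5211 -0.2379  0.    ]
[ 0.5146 -0.0417  0.0042] [-0.6958 -0.7419  0.4318] [-2.3408 -2.095   0.0002]
```

View pics/c6.png

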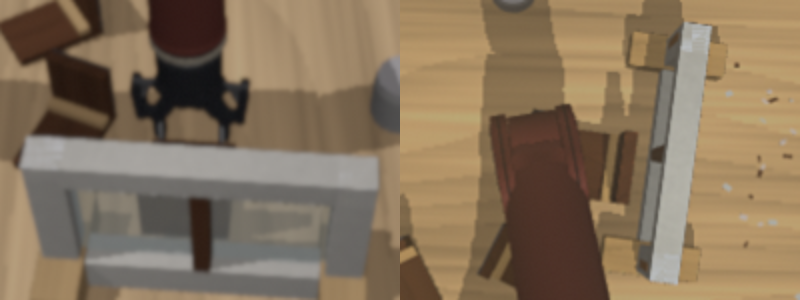

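The upright's top edge at (625,165) looks parallel to the sash, with a gap of about 35 mm, and the prop lies between the feet. Now a slow closing push.

>>> {"api": "move_arm", "payload": {"series": [{"delta_pos":[-8,0,0],"spin":0,"fingers":64},{"delta_pos":[-15,0,0],"spin":0,"fingers":64},{"delta_pos":[-20,0,0],"spin":0,"fingers":64},{"delta_pos":[-24,0,0],"spin":0,"fingers":64},{"delta_pos":[-27,0,0],"spin":0,"fingers":64},{"delta_pos":[-29,0,0],"spin":0,"fingers":64},{"delta_pos":[-30,0,0],"spin":0,"fingers":64}]}}

```text
time: 12.2
position: [0.5114, -0.0718, 0.0044]
tcp_rot: [-2.341, -2.095, -0.0]
contact_force: [0.8, 3.4, -0.2]
opening: 0.064
grasp_force: 1.6
```

```bash
cat > g.py <<'E'
from h import *
p=eyes.get_image("top")
for n in range(3): s=monitor.read_state();print(np.round(s["position"],4),np.round(s["contact_force"],1))
cv2.imwrite("pics/c7.png",cv2.resize(p["image"][205:305,330:430],(600,600),interpolation=cv2.INTER_CUBIC)[:,:,::-1])
E
python3 g.py
```

```text
[ 0.5113 -0.0718  0.0043] [-0.3  2.2 -0. ]
[ 0.5113 -0.0718  0.0043] [-0.3  2.2 -0. ]
[ 0.5113 -0.0718  0.0043] [-0.3  2.2 -0. ]
```

View pics/c7.png

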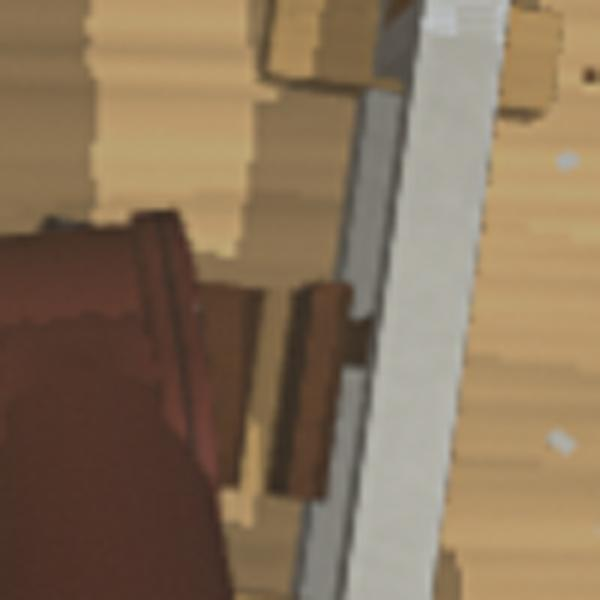

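The upright's face edge, (352,285) to (326,498), is parallel to the sash with a gap of a few mm. I'll compute the gap.

Run:
```python
from h import *
p=eyes.get_image("top")
f=lambda c,r,z:onz(p,(330+c/6-.4,205+r/6-.4),z)
A=f(352,285,.15);B=f(326,498,.15);C=f(419,90,.22);D=f(350,560,.22)
n=np.array([C[1]-D[1],-(C[0]-D[0]),0]);n/=-np.linalg.norm(n)
print(A,B,C,D,(A-D)@n,(B-D)@n,np.arctan2(*(A-B)[1::-1]),np.arctan2(*(C-D)[1::-1]))
```

```text
[ 0.54858113 -0.20853043  0.15      ] [ 0.45207686 -0.19875905  0.15      ] [ 0.63025517 -0.22766505  0.22      ] [ 0.42657567 -0.20174516  0.22      ] 0.008671002396199673 0.006181493008242526 -0.10090933814841037 -0.12657780863369625
```

>>> {"api": "move_arm", "payload": {"series": [{"delta_pos":[-1,0,0],"spin":0,"fingers":64},{"delta_pos":[-2,0,0],"spin":0,"fingers":64},{"delta_pos":[-3,0,0],"spin":0,"fingers":64}]}}

```text
time: 12.6
position: [0.5111, -0.0745, 0.0043]
tcp_rot: [-2.341, -2.095, -0.0]
contact_force: [-0.1, 3.9, 1.7]
opening: 0.064
grasp_force: 1.7
```

>>> {"api": "move_arm", "payload": {"series": [{"delta_pos":[-0.5,0,0],"spin":0,"fingers":64},{"delta_pos":[-1,0,0],"spin":0,"fingers":64},{"delta_pos":[-1.5,0,0],"spin":0,"fingers":64}]}}

```text
time: 12.9
position: [0.5109, -0.0762, 0.0044]
tcp_rot: [-2.341, -2.095, -0.0]
contact_force: [0.4, 4.0, 0.6]
opening: 0.0639
grasp_force: 1.8
```

>>> {"api": "move_arm", "payload": {"series": [{"delta_pos":[-0.5,0,0],"spin":0,"fingers":64},{"delta_pos":[-1,0,0],"spin":0,"fingers":64}]}}

```text
time: 13.1
position: [0.5108, -0.0767, 0.0043]
tcp_rot: [-2.341, -2.095, -0.001]
contact_force: [0.2, 7.0, 1.8]
opening: 0.0638
grasp_force: 3.3
```

>>> {"api": "move_arm", "payload": {"series": [{"delta_pos":[-0.3,0,0],"spin":0,"fingers":64},{"delta_pos":[-0.3,0,0],"spin":0,"fingers":64}]}}

```text
time: 13.3
position: [0.5108, -0.0767, 0.0044]
tcp_rot: [-2.34, -2.095, -0.001]
contact_force: [0.8, 4.9, 2.7]
opening: 0.0639
grasp_force: 3.2
```

```bash
python3 g.py
python3 - <<'E'
from h import *
p=eyes.get_image("top");g=p["image"]
s=monitor.read_state();print(s["moment"],s["grasp_force"])
im=g.astype(int);pts=[]
for r in range(202,288,6):
    c=np.where(im[r,375:420].min(1)>140)[0]
    if len(c): pts.append((r,c.min()+375,c.max()+375))
print([tuple(map(int,q)) for q in pts])
E
```

```text
[ 0.5108 -0.0767  0.0044] [0.8 6.  2.3]
[ 0.5108 -0.0767  0.0044] [0.8 6.  2.3]
[ 0.5108 -0.0767  0.0044] [0.8 6.  2.3]
[ 1.28626143 -0.12548274 -0.12785654] 3.1461548432707787
[(202, 401, 414), (208, 400, 413), (214, 400, 413), (220, 399, 412), (226, 398, 411), (232, 397, 410), (238, 396, 410), (244, 396, 409), (250, 395, 408), (256, 394, 407), (262, 393, 406), (268, 392, 406), (274, 392, 405), (280, 391, 404), (286, 390, 403)]
```

View pics/c7.png

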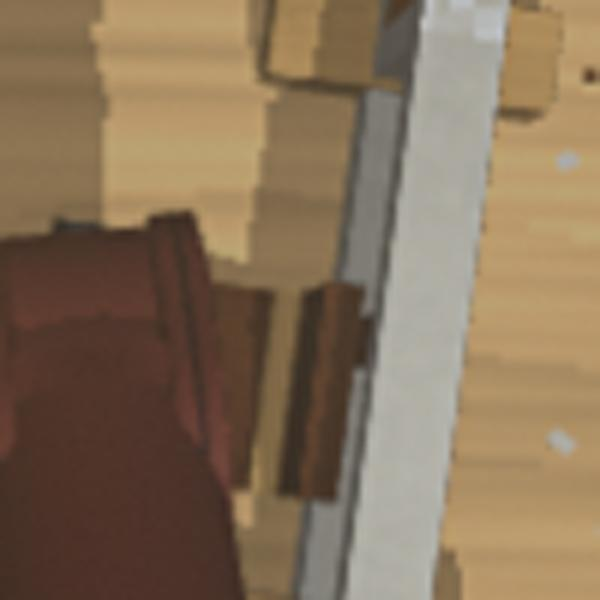

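The upright's face edge, (365,285) to (337,500), has the sash's slope, and the sash edge columns are unchanged. One more tiny nudge to seat both ends.

>>> {"api": "move_arm", "payload": {"series": [{"delta_pos":[-0.4,0,0],"spin":0,"fingers":64},{"delta_pos":[-0.7,0,0],"spin":0,"fingers":64},{"delta_pos":[-0.7,0,0],"spin":0,"fingers":64}]}}

```text
time: 13.7
position: [0.5108, -0.0767, 0.0044]
tcp_rot: [-2.34, -2.095, -0.002]
contact_force: [0.6, 7.7, 2.2]
opening: 0.0641
grasp_force: 4.2
```

Blocked against the sash with no motion, so it's seated. I'll back off.

>>> {"api": "move_arm", "payload": {"series": [{"delta_pos":[3,0,0],"spin":0,"fingers":64},{"delta_pos":[15,0,0],"spin":0,"fingers":64},{"delta_pos":[45,0,0],"spin":0,"fingers":64},{"delta_pos":[90,0,-20],"spin":0,"fingers":64},{"delta_pos":[135,0,-60],"spin":0,"fingers":64},{"delta_pos":[170,0,-100],"spin":0,"fingers":64},{"delta_pos":[180,0,-120],"spin":0,"fingers":64},{"delta_pos":[180,0,-120],"spin":0,"fingers":64}]}}

```text
time: 14.5
position: [0.5327, 0.1053, 0.1287]
tcp_rot: [2.334, 2.098, 0.01]
contact_force: [0.9, -1.0, 0.8]
opening: 0.064
grasp_force: 0.0
```

```bash
python3 g.py
python3 - <<'E'
from h import *
p=eyes.get_image("top")["image"][205:305,330:430];q=eyes.get_image("side")["image"]
cv2.imwrite("pics/c9.png",np.hstack([cv2.resize(p,(400,400),interpolation=2),cv2.resize(q[200:350,200:350],(400,400),interpolation=2)])[:,:,::-1])
E
```

```text
[0.5316 0.1027 0.1263] [-0.8 -1.  -0. ]
[0.5316 0.1027 0.1263] [-0.8 -1.  -0. ]
[0.5316 0.1027 0.1263] [-0.8 -1.  -0. ]
```

View pics/c9.png

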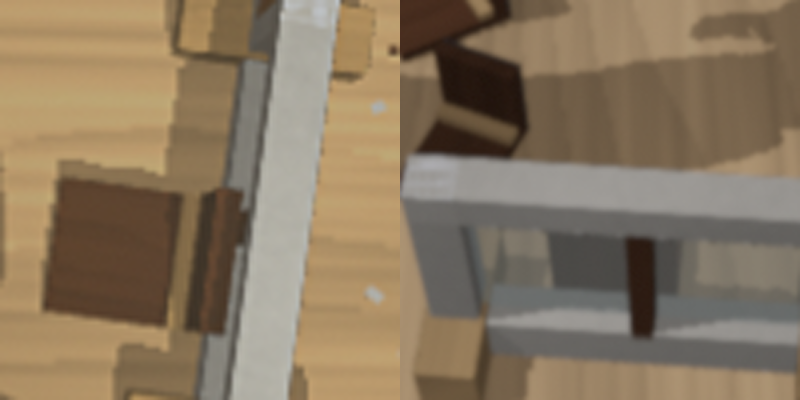

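The prop stands with its upright parallel to and against the sash: edge (242,190) to (223,333) in the left crop, between the feet, with the sash unmoved. The arm is clear, so I'm handing in.

```bash
python3 -c "
from cell import env
print(env.finish_job())"
```

```text
the job is handed in; nothing more can be done
None
```

I tipped the prop onto its foot and pushed it up against the sash, between the two feet, and handed the job in at about 15 s. The last pushes met firm resistance and the top edges look parallel. The cameras are only good to about 2 mm, so a smaller gap would not show. The sash had not moved in the pictures, and I never touched the tin, jar, knife or hammer.

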